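# Tare a mixing cup on the shielded balance

### The arm

A 6-joint arm with a two-finger parallel gripper is mounted at the origin on the work surface. World frame = base frame: x ahead of the robot, y to its left, z up, the work surface at z = 0. Lengths are in m, angles in rad, forces in N, time in s.
With the tool pointing down it reaches from about 0.375 to 0.9 m from the base axis. Payload 3.1 kg.
Tool frame: the origin (TCP) lies between the finger pads; the fingertips stand 8 mm ahead of it and the grasp point (between the pads) lies 11 mm behind it; z points along the fingers, y is the line along which they close (so a half turn about z gives the same grasp; the last joint's range is limited). The gripper opens to 87 mm and grips with 3 to 60 N. Pads are 19 mm wide; open, the fingers measure 117 mm over their backs; the gripper's body (75 mm by 190 mm) begins 51 mm behind the grasp point.
Start: joints at [1.167, 0.527, 1.433, -0, 1.181, -0.178], TCP at [0.14, 0.609, 0.231] pointing down, gripper open.
Joint ranges: [-3.08, 3.08], [-0.75, 2.2], [0.22, 2.44], [-1.43, 4.57], [0, 2.65], [-2.85, 2.85]. Speed limits (rad/s): [2.79, 2.79, 3.14, 3.14, 3.14, 3.14].

### API

Orientations are given as a unit quaternion [x, y, z, w].
In Python, from rig import robot gives the robot as it stands.
- The arm moves only by the tool move_arm, never from a script. Its argument "motion" is text: rows parted by semicolons, each of 5 numbers parted by spaces: the opening, from -1 (shut) to 1 (fully open), then the shift along the tool's x, y, z normalised to -1 to 1, where 1 is 0.2 m, then the turn about the tool's z normalised to -1 to 1, where 1 is pi rad. A call has 1 to 12 rows; each row is the pose to reach, as a shift and turn from the pose commanded when the call began, along the tool's axes at that moment, turning the shorter way round; what a row does not reach only later rows make up. A row lasts 1/12 s, in which the tool goes at most 41.7 mm and 7.16 degrees, less where a joint would pass 70% of its speed; a pose out of reach is approached as far as the arm can. A call with a number of a shift or a turn outside -1 to 1 is refused whole. A call with a gripper value outside its range is refused whole. The fingers move at their own pace and stop on an object; "newtons" is the grip in N (left out, the last holds). Time passes only in rows, so rows that repeat a pose let the fingers close. It gives the time, the measured TCP pose, the force, the opening and the grip force at its end, in the units of the state.
- robot.get_obs(): the state, without advancing time (a new reading comes with each control period).
- robot.camera(name): name is "scene" or "top"; returns (picture, depth): 400x640x3 uint8, red, green, blue; 400x640 float32, m along the optical axis (not along the pixel's ray), 0 where there is no reading.
- robot.camera_model(name): a dict with "mtx" (3x3 intrinsics, pixels), "position" and "attitude" of the camera in the world. Camera axes: x right, y down, z forward; pixel columns grow to the right and rows downward; lengths in m; the calibration is good to about 2 mm. A picture is of the moment at which its call begins. camera_model takes no time and is no camera call.
- robot.hand_in(): hands the job in; it is judged then, once.
The state is a dict: "time": time; "q": joint angles; "joint_velocities": joint speeds; "joint_torque": joint torques, N m; "position": TCP position; "tool_rot": TCP orientation; "ft_force": force on the tool from outside, world axes, zero at the start; "moment": the same for the moment, N m; "grip_width": finger opening in m; "grip_force": force on a finger pad.
Only numpy, scipy, OpenCV 4.12 (cv2) and the standard library are available. Lean on these libraries where they do the work, as an engineer would, in place of code of your own. Each camera call takes 0.05 s, during which the arm holds its last target. There are 200 camera calls.

### The job

Get the tall white mixing cup ready for taring on the precision balance: slide the glass top door of the draught shield right back, stand the cup upright in the middle of the weighing pan, setting it down gently and without knocking the glass, then slide the door fully shut without slamming it. Leave everything else on the bench where it is.

Things in the scene. Friction and masses are not known exactly. Their poses are not given: they have to be found in the camera images.
- balance: White precision balance, fixed, 210 mm wide, 165 high. Origin: on the bench under the middle of the weighing chamber. x points from its front (sloping panel with display, under 55 mm high, ends 195 mm before the origin) to its back (solid housing 96 to 210 mm behind the origin, 165 high); y to the left when looking along x; z up. Its place and heading vary.
- shield: Glass draught shield of the balance, same origin and axes. Chamber open at the top, 184 x 184 mm inside, centred on the origin; glass walls 4 mm thick at front and sides, 50 to 165 mm above the bench, the housing at the back. Aluminium rails along both sides overhang 3 mm inwards, tops 168 mm above the bench.
- top_door (a joint): Sliding glass top door, 182 mm wide, 190 long. 0 = fully shut; slides along the balance's +x (back over the housing) to its stop at 0.165 m = fully open. About 1.5 N friction, stays where left, may start a little ajar. Underside 168 mm above the bench, top of glass 172; a grey strip along its front edge is 3 mm higher.
- knob (a point): Middle of the round upright grey knob on the door's centre line, 22 mm behind the door's front edge: 22 mm across its waist (25 near its top, 26 at its foot), from 172 to 200 mm above the bench; this point at 186. Moves with the door: 74 mm in front of the chamber's middle when shut, 91 mm behind it when fully open. Axes as the balance.
- pan: Round stainless weighing pan fixed in the middle of the chamber, 120 mm in diameter, its flat top 60 mm above the bench. Same origin and axes as the balance.
- pan_centre (a point): Centre of the top face of the weighing pan, 60 mm above the bench. Axes as the balance.
- cup: The tall mixing cup: open, white plastic, round, slightly tapered, 95 mm high, outer diameter 54 mm at the foot and 67 mm at the rim, wall 3 mm, about 60 g. Stands upright on the bench beside the balance, to the left or to the right. Origin at the centre of its underside, z up.
- short_cup: Bystander: short wide cup of the same white plastic, 55 mm high, 74 mm diameter at the foot, 86 mm at the rim, on the other side of the balance. Origin at the centre of its underside.
- tin: Bystander: closed bare-metal tin, 84 mm in diameter, 85 mm high. Origin at the centre of its underside.
- toner: Bystander: small grey bottle with a black cap, 48 mm in diameter, 130 mm high. Origin at the centre of its underside.
- wash_bottle: Bystander: white squeeze bottle with a bent spout, 72 mm in diameter, 190 mm high. Origin at the centre of its underside.
- weight: Bystander: steel check weight with a knob, 38 mm in diameter, 63 mm high, 0.5 kg. Origin at the centre of its underside.
- spatula: Bystander: stirring spatula, black handle, 190 mm long, lying flat. Origin about its middle.
- card_box: Bystander: cardboard box of colour cards, 110 x 65 x 35 mm. Origin at the centre of its underside.

How it is judged:
By the outcome, as a careful person would: the job done as asked, in the order asked, and still so for the second after the job is handed in, with the robot touching nothing.
It also fails if it takes over 72 s, if anything falls off the work surface, if the arm or the gripper's body presses on something with over 40 N, if the wrist force passes 120 N, or if a joint passes its speed limit or range.

## Working session

There is one attempt and no reset: what is moved stays moved. The work goes in short steps, Python scripts to look and compute and a tool call to move; the robot and the scene stay as the last step left them, time stands still between calls to the robot, and variables do not carry over. Pictures are saved under pics/ and viewed, at most 10 in all, crops included, and the job is handed in when it is done.

Besides the shell and the picture viewer there is one more tool, called after ">>>" by a JSON object that holds its "api" and its "payload", one argument or row to a line. move_arm: Moves the arm, as the interface text tells. Its arguments: {"type":"object","properties":{"motion":{"type":"string"},"newtons":{"type":"number"}},"required":["motion"]}

```bash
mkdir -p pics; ls; cat > h.py <<'E'
import numpy as np, cv2
from scipy.spatial.transform import Rotation as R
from rig import robot
def att(m):
    a=np.array(m["attitude"]); return a if a.shape==(3,3) else R.from_quat(a).as_matrix()
def ray(m,u,v):
    return att(m)@np.linalg.inv(np.array(m["mtx"]))@np.array([u,v,1.])
def onz(m,u,v,z):
    d=ray(m,u,v);p=np.array(m["position"]);return p+d*(z-p[2])/d[2]
def cloud(m,D):
    v,u=np.mgrid[:D.shape[0],:D.shape[1]]
    r=np.stack([u,v,np.ones_like(u)],-1)@np.linalg.inv(np.array(m["mtx"])).T
    return (r*D[...,None])@att(m).T+np.array(m["position"])
E
python3 - <<'E'
from h import *
for n in("scene","top"):
    I,D=robot.camera(n);m=robot.camera_model(n);print(n,m,(D>0).mean())
    cv2.imwrite(f"pics/{n}0.png",I[...,::-1]);np.save(n+"0.npy",D);np.save(n+"0i.npy",I)
print(robot.get_obs())
E
```

```text
pics
scene {'mtx': array([[425.11617515,   0.        , 320.02813219],
       [  0.        , 425.11617515, 204.00646622],
       [  0.        ,   0.        ,   1.        ]]), 'position': array([1.00345161, 1.04155144, 0.94023445]), 'attitude': array([ 0.20259671,  0.86504534, -0.44617982, -0.10758576])} 0.99368359375
top {'mtx': array([[407.9029501 ,   0.        , 323.33070831],
       [  0.        , 407.9029501 , 195.06704559],
       [  0.        ,   0.        ,   1.        ]]), 'position': array([ 3.97468444e-01, -5.92515187e-04,  1.46602019e+00]), 'attitude': array([-0.69958488,  0.71361684, -0.01860126,  0.03140052])} 0.996171875
{'time': 0.1, 'q': array([ 1.16649186e+00,  5.28396224e-01,  1.43377771e+00,  1.70466974e-06,
        1.18139649e+00, -1.78515327e-01]), 'joint_velocities': array([-7.54449889e-05, -1.04056527e-03, -2.14258962e-03,  9.63394009e-04,
       -5.15871934e-04, -6.77048434e-04]), 'joint_torque': array([-1.06854416e-04, -4.40986168e+01, -1.77149606e+01,  6.34557917e-02,
        5.34640008e-02, -7.26739859e-05]), 'position': array([0.13964419, 0.60853724, 0.2296542 ]), 'tool_rot': array([ 1.12655181e-01,  9.93633651e-01, -9.46963797e-04, -2.84863634e-04]), 'ft_force': array([-0.46153706, -0.34050701, -0.90210286]), 'moment': array([0.01242869, 0.03567472, 0.0033198 ]), 'grip_force': 0.0, 'grip_width': 0.08677892399196888}
```

View pics/scene0.png

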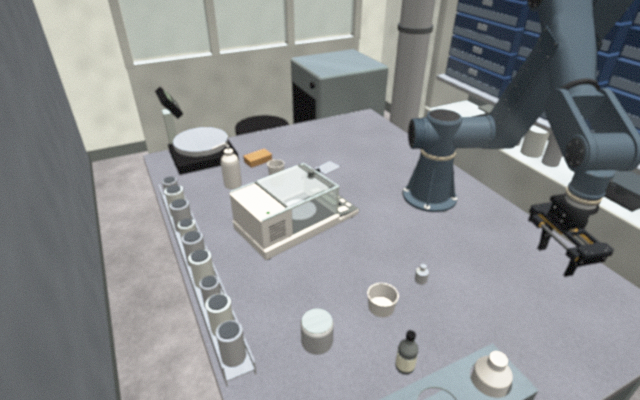

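View pics/top0.png

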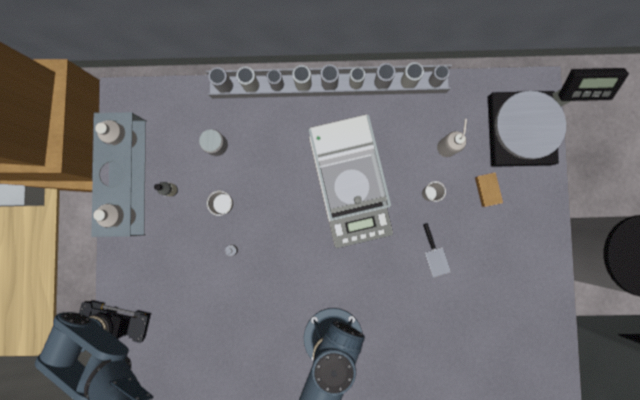

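The scene view shows the balance at about (290,205), with the tall cup behind it at (275,167). In the top view the balance is at (352,180), the tall cup at (434,191), the wash bottle at (455,142), the short cup at (219,203), and the door knob near (358,201).

```bash
python3 - <<'E'
from h import *
T=np.load("top0i.npy");S=np.load("scene0i.npy")
a=cv2.resize(T[105:255,300:500],None,fx=4,fy=4,interpolation=cv2.INTER_CUBIC)
b=cv2.resize(S[145:265,220:370],None,fx=5,fy=5,interpolation=cv2.INTER_CUBIC)
cv2.imwrite("pics/ct.png",a[...,::-1]);cv2.imwrite("pics/cs.png",b[...,::-1])
for n in("top","scene"):
    P=cloud(robot.camera_model(n),np.load(n+"0.npy"));Z=P[...,2]
    # tall cup rim
    m=(Z>.085)&(Z<.103)&(np.abs(P[...,1]+.38)<.08)&(np.abs(P[...,0]-.43)<.12)
    q=P[m];print(n,"cup",len(q))
    if len(q)>5:
        (c,r)=cv2.minEnclosingCircle(q[:,:2].astype(np.float32));print(c,r,np.median(q[:,2]),q[:,2].max())
    m=(np.abs(P[...,0]-.5)<.3)&(np.abs(P[...,1]+.1)<.17)&(Z>.15)&(Z<.18)
    q=P[m];print("hous",len(q),np.percentile(q[:,2],[5,50,95]));rc=cv2.minAreaRect(q[:,:2].astype(np.float32));print(rc,cv2.boxPoints(rc))
    m=(np.abs(P[...,0]-.5)<.3)&(np.abs(P[...,1]+.1)<.17)&(Z>.185)&(Z<.21)
    q=P[m];print("knob",len(q),q.mean(0) if len(q) else 0, q[:,:].min(0),q.max(0))
    v,u=np.where(m);print(u,v)
E
```

```text
top cup 83
(0.499320924282074, -0.35245606303215027) 0.03325494006276131 0.09400293856537578 0.1016321026979694
hous 5512 [0.16299546 0.17077249 0.17673687]
((0.579166829586029, -0.0625242292881012), (0.30824217200279236, 0.20046588778495789), 12.100651741027832) [[ 0.40745842  0.00317327]
 [ 0.44948196 -0.19283845]
 [ 0.75087523 -0.12822172]
 [ 0.7088517   0.06778999]]
knob 48 [ 0.47143181 -0.0850111   0.19961424] [ 0.46045463 -0.09545062  0.19454775] [ 0.48247707 -0.07341601  0.20636577]
[357 358 359 355 356 357 358 359 360 355 356 357 358 359 360 361 354 355
 356 357 358 359 360 361 354 355 356 357 358 359 360 361 355 356 357 358
 359 360 361 355 356 357 358 359 360 357 358 359] [196 196 196 197 197 197 197 197 197 198 198 198 198 198 198 198 199 199
 199 199 199 199 199 199 200 200 200 200 200 200 200 200 201 201 201 201
 201 201 201 202 202 202 202 202 202 203 203 203]
scene cup 74
(0.5012184977531433, -0.35027575492858887) 0.036765892058610916 0.09055138444942812 0.09474137687791051
hous 3463 [0.15576588 0.16804457 0.17364404]
((0.5801905393600464, -0.058808356523513794), (0.3125232458114624, 0.20671862363815308), 12.124225616455078) [[ 0.40570563  0.00942554]
 [ 0.4491232  -0.19268213]
 [ 0.75467545 -0.12704225]
 [ 0.7112579   0.07506542]]
knob 40 [ 0.47385688 -0.07876959  0.19429121] [ 0.46110997 -0.09764073  0.18565063] [ 0.48417892 -0.06938869  0.20124709]
[310 311 312 308 309 310 311 312 313 314 308 309 310 311 312 313 314 308
 309 310 311 312 313 314 308 309 310 311 312 313 314 309 310 311 312 313
 314 310 311 312] [169 169 169 170 170 170 170 170 170 170 171 171 171 171 171 171 171 172
 172 172 172 172 172 172 173 173 173 173 173 173 173 174 174 174 174 174
 174 175 175 175]
```

View pics/ct.png

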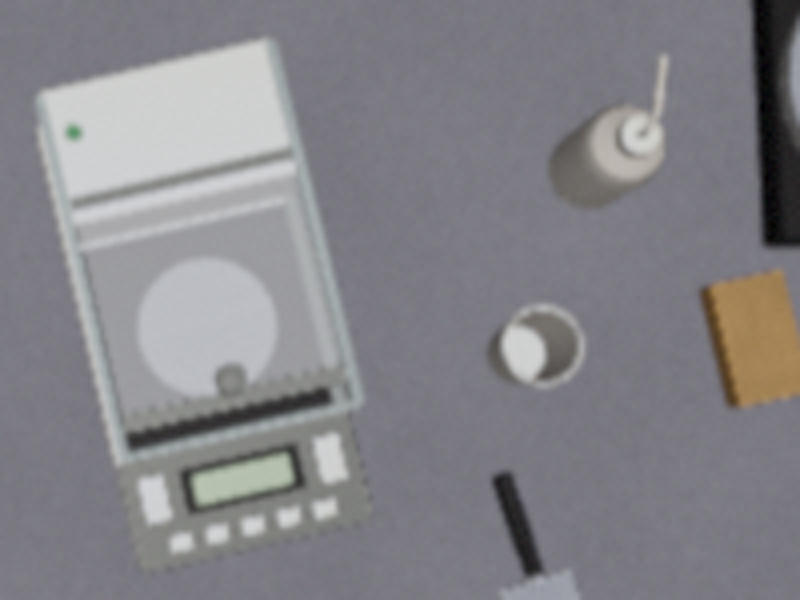

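View pics/cs.png

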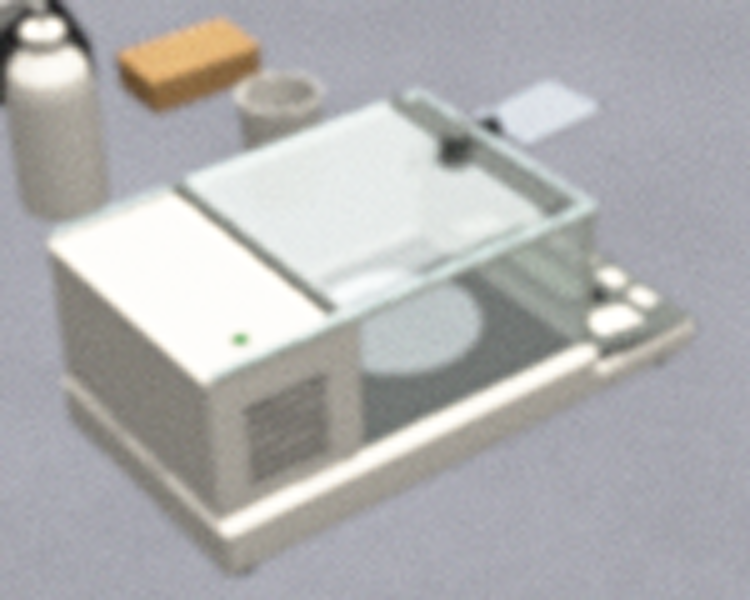

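The crops show the door about 20 mm ajar. The knob in the top view is at (357.7,199.6), the pan at about (352,187), and the cup rim at (435.5,191). Next I check the pan, and the knob and cup heights, from the two views.

```bash
cat >> h.py <<'E'
def tri(mt,a,ms,b):
    d1=ray(mt,*a);d2=ray(ms,*b);d1/=np.linalg.norm(d1);d2/=np.linalg.norm(d2)
    p1=np.array(mt["position"]);p2=np.array(ms["position"])
    s=np.linalg.lstsq(np.c_[d1,-d2],p2-p1,rcond=None)[0]
    A=p1+s[0]*d1;B=p2+s[1]*d2;return (A+B)/2,np.linalg.norm(A-B)
E
python3 - <<'E'
from h import *
mt,ms=robot.camera_model("top"),robot.camera_model("scene")
px={}
# pan: brightest bluish-white blob
for n,roi,m in(("top",(330,165,376,206),mt),("scene",(285,193,320,222),ms)):
    I=np.load(n+"0i.npy");x0,y0,x1,y1=roi;g=cv2.GaussianBlur(cv2.cvtColor(I,cv2.COLOR_RGB2GRAY),(3,3),0)[y0:y1,x0:x1]
    t,b=cv2.threshold(g,0,255,cv2.THRESH_OTSU)
    c=max(cv2.findContours(b,cv2.RETR_EXTERNAL,cv2.CHAIN_APPROX_NONE)[0],key=cv2.contourArea)
    e=cv2.fitEllipse(cv2.convexHull(c));u=np.array(e[0])+[x0,y0];px[n]=u
    print(n,t,u,e[1:],"on z=.06",onz(m,*u,.06), "diam",max(e[1])*.98*0)
print("pan tri",tri(mt,px["top"],ms,px["scene"]))
for n,m in(("top",mt),("scene",ms)):
    D=np.load(n+"0.npy");P=cloud(m,D);Z=P[...,2]
    k=(np.abs(P[...,0]-.47)<.03)&(np.abs(P[...,1]+.083)<.03)&(Z>.19)&(Z<.21)
    c=(Z>.086)&(Z<.103)&(np.hypot(P[...,0]-.5,P[...,1]+.351)<.045)
    for nm,q in(("knob",k),("cup",c)):
        pts=np.argwhere(q)[:,::-1].astype(np.float32)
        px[n+nm]=(cv2.fitEllipse(cv2.convexHull(pts))[0]);print(n,nm,px[n+nm],onz(m,*px[n+nm],.2 if nm=="knob" else .095))
    pp=P[(np.hypot(P[...,0]-.524,P[...,1]+.073)<.05)&(Z>.03)&(Z<.08)];print("pan depth",len(pp),pp.mean(0) if len(pp) else 0)
    w=P[(np.abs(P[...,0]-.62)<.1)&(np.abs(P[...,1]+.4)<.08)&(Z>.05)&(Z<.25)];print("wash",w.min(0),w.max(0))
for nm in("knob","cup"):print(nm,tri(mt,px["top"+nm],ms,px["scene"+nm]))
E
```

```text
top 169.0 [351.24855804 186.26663017] ((34.484249114990234, 35.242488861083984), 82.0582046508789) on z=.06 [ 0.52585223 -0.07317501  0.06      ] diam 0.0
scene 172.0 [301.23300934 199.29000378] ((34.89217758178711, 40.19482421875), 26.194196701049805) on z=.06 [ 0.49345158 -0.12282393  0.06      ] diam 0.0
pan tri (array([ 0.51964944, -0.0697588 ,  0.10135773]), np.float64(0.005457877931167299))
top knob (357.6755065917969, 199.5) [ 0.47141229 -0.08488458  0.2       ]
top cup (435.19818115234375, 191.50225830078125) [ 0.49913805 -0.35220915  0.095     ]
pan depth 0 0
wash [ 0.52016754 -0.4497439   0.05012317] [ 0.71999697 -0.33057835  0.19729896]
scene knob (311.0, 171.5) [ 0.47688182 -0.07293659  0.2       ]
scene cup (275.94659423828125, 164.43565368652344) [ 0.50331777 -0.3405022   0.095     ]
pan depth 5 [ 0.52435543 -0.10695029  0.0588067 ]
wash [ 0.52023893 -0.43563055  0.05023047] [ 0.71974944 -0.32004809  0.19322597]
knob (array([ 0.4715218 , -0.08522474,  0.19199822]), np.float64(0.0008099962505645135))
cup (array([ 0.49913807, -0.35393318,  0.08707178]), np.float64(0.0013071745745656638))
```

>>> {"api": "move_arm", "payload": {
  "motion": "1 0 0 -0.3 -0.03; 1 -0.1 -0.15 -0.45 -0.06; 1 -0.25 -0.35 -0.45 -0.1; 1 -0.4 -0.6 -0.45 -0.139; 1 -0.5 -0.8 -0.45 -0.139; 1 -0.6 -1 -0.45 -0.139; 1 -0.6 -1 -0.45 -0.139; 1 -0.6 -1 -0.45 -0.139"
}}

```text
time: 0.77
position: [0.2115, 0.3809, 0.3198]
tool_rot: [-0.103, 0.995, -0.003, -0.001]
ft_force: [-0.7, 0.8, -0.1]
grip_width: 0.0867
grip_force: 0.0
```

>>> {"api": "move_arm", "payload": {
  "motion": "1 -0.1 -0.2 0 0; 1 -0.2 -0.4 0 0; 1 -0.3 -0.6 0 0; 1 -0.4 -0.8 0 0; 1 -0.5 -1 0 0; 1 -0.5 -1 0 0"
}}

```text
time: 1.27
position: [0.3549, 0.2096, 0.3206]
tool_rot: [-0.103, 0.995, -0.001, 0.001]
ft_force: [-0.6, 1.3, 0.0]
grip_width: 0.0874
grip_force: 0.0
```

>>> {"api": "move_arm", "payload": {
  "motion": "1 -0.1 -0.2 0 0; 1 -0.2 -0.4 0.1 0; 1 -0.25 -0.6 0.15 0; 1 -0.29 -0.8 0.15 0; 1 -0.29 -1 0.15 0; 1 -0.29 -1 0.15 0; 1 -0.29 -1 0.15 0; 1 -0.29 -1 0.15 0"
}}

```text
time: 1.93
position: [0.4499, 0.0296, 0.2902]
tool_rot: [-0.104, 0.995, 0.001, -0.001]
ft_force: [-0.0, 0.6, 0.7]
grip_width: 0.0869
grip_force: 0.0
```

```bash
cat > s.py <<'E'
import sys
from h import *
t=np.array([float(a) for a in sys.argv[1:4]]);o=robot.get_obs()
M=R.from_quat(o["tool_rot"]).as_matrix();print(o["time"],o["position"].round(4),"shift/0.2:",(M.T@(t-o["position"])/.2).round(3))
y=np.degrees(np.arctan2(M[1,1],M[0,1]));print("yaw y",y.round(2),"turn",((y-102.1)/180).round(4),"q",o["q"].round(2))
E
python3 s.py 0.4715 -0.0845 0.187
```

```text
1.9333 [0.4499 0.0296 0.2902] shift/0.2: [ 0.012 -0.581  0.515]
yaw y 101.99 turn -0.0006 q [-0.18  0.21  1.77  0.    1.16 -1.96]
```

>>> {"api": "move_arm", "payload": {
  "motion": "1 0.01 -0.2 0 0; 1 0.012 -0.4 0 0; 1 0.012 -0.581 0.1 0; 1 0.012 -0.581 0.25 0; 1 0.012 -0.581 0.35 0; 1 0.012 -0.581 0.4 0; 1 0.012 -0.581 0.4 0; 1 0.012 -0.581 0.4 0"
}}

```text
time: 2.6
position: [0.4719, -0.0828, 0.2104]
tool_rot: [-0.106, 0.994, 0.001, -0.001]
ft_force: [0.2, -0.8, -0.3]
grip_width: 0.0871
grip_force: 0.0
```

```bash
python3 s.py 0.4715 -0.0845 0.184; python3 - <<'E'
from h import *
for n,(x,y) in(("top",(300,105)),("scene",(220,145))):
    I,D=robot.camera(n);np.save(n+"1i.npy",I)
    w=I[y:y+120,x:x+150]; cv2.imwrite(f"pics/{n}1.png",cv2.resize(w,None,fx=4,fy=4,interpolation=cv2.INTER_CUBIC)[...,::-1])
E
```

```text
2.6 [ 0.4719 -0.0828  0.2104] shift/0.2: [ 0.003 -0.008  0.132]
yaw y 102.22 turn 0.0007 q [-0.41  0.36  1.81  0.    0.97 -2.19]
```

View pics/scene1.png

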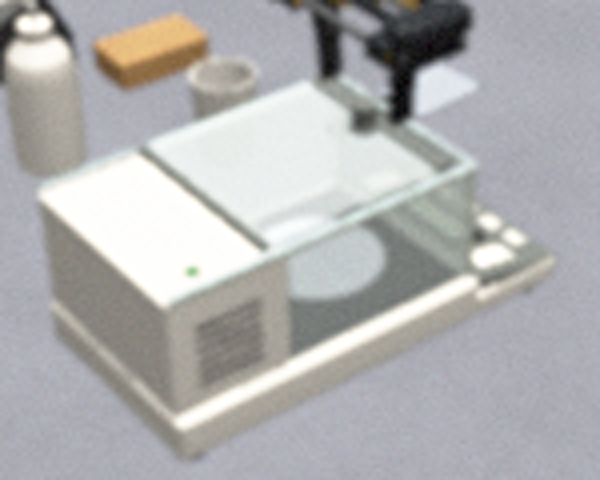

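The fingers straddle the knob, which is at (364,118) in the crop. I lower onto it and close.

>>> {"api": "move_arm", "payload": {
  "motion": "1 0.003 -0.008 0.05 0; 1 0.003 -0.008 0.1 0; 1 0.003 -0.008 0.13 0; 1 0.003 -0.008 0.13 0; 1 0.003 -0.008 0.13 0; -0.2 0.003 -0.008 0.13 0; -1 0.003 -0.008 0.13 0; -1 0.003 -0.008 0.13 0; -1 0.003 -0.008 0.13 0; -1 0.003 -0.008 0.13 0; -1 0.003 -0.008 0.13 0; -1 0.003 -0.008 0.13 0",
  "newtons": 10
}}

```text
time: 3.7
position: [0.472, -0.0866, 0.1846]
tool_rot: [-0.105, 0.994, -0.0, 0.0]
ft_force: [0.6, -0.5, 0.4]
grip_width: 0.0484
grip_force: 0.0
```

```bash
python3 s.py 0.4715 -0.0845 0.184
```

```text
3.7 [ 0.472  -0.0866  0.1846] shift/0.2: [0.    0.011 0.003]
yaw y 102.08 turn -0.0001 q [-0.41  0.4   1.84  0.    0.9  -2.2 ]
```

>>> {"api": "move_arm", "payload": {
  "motion": "-1 0 0.007 0 0; -1 0 0.007 0 0; -1 0 0.007 0 0; -1 0 0.007 0 0; -1 0 0.007 0 0; -1 0 0.007 0 0; -1 0 0.007 0 0; -1 0 0.007 0 0"
}}

```text
time: 4.37
position: [0.4718, -0.0853, 0.1846]
tool_rot: [-0.105, 0.994, -0.0, 0.0]
ft_force: [0.1, -1.7, 0.3]
grip_width: 0.0223
grip_force: 8.7
```

>>> {"api": "move_arm", "payload": {
  "motion": "-1 -0.03 0 0 0; -1 -0.08 0 0 0; -1 -0.14 0 0 0; -1 -0.2 0 0 0; -1 -0.26 0 0 0; -1 -0.32 0 0 0; -1 -0.38 0 0 0; -1 -0.44 0 0 0; -1 -0.5 0 0 0; -1 -0.56 0 0 0; -1 -0.6 0 0 0; -1 -0.63 0 0 0"
}}

```text
time: 5.37
position: [0.5962, -0.0585, 0.1845]
tool_rot: [-0.106, 0.994, -0.0, 0.0]
ft_force: [-0.6, -2.7, 1.6]
grip_width: 0.0227
grip_force: 8.9
```

>>> {"api": "move_arm", "payload": {
  "motion": "-1 -0.02 0 0 0; -1 -0.04 0 0 0; -1 -0.06 0 0 0; -1 -0.075 0 0 0; -1 -0.085 0 0 0; -1 -0.09 0 0 0; -1 -0.095 0 0 0; -1 -0.1 0 0 0; -1 -0.1 0 0 0; -1 -0.1 0 0 0"
}}

```text
time: 6.2
position: [0.6134, -0.0548, 0.1845]
tool_rot: [-0.105, 0.994, -0.0, -0.001]
ft_force: [-3.3, -3.2, 3.1]
grip_width: 0.0226
grip_force: 9.3
```

```bash
python3 s.py 0.614 -0.0539 0.1846
```

```text
6.2 [ 0.6134 -0.0548  0.1845] shift/0.2: [-0.004  0.004 -0.   ]
yaw y 102.09 turn -0.0001 q [-0.27  0.57  1.5  -0.    1.07 -2.05]
```

Near the stop. I creep on and watch the force.

>>> {"api": "move_arm", "payload": {
  "motion": "-1 -0.007 0 0 0; -1 -0.015 0 0 0; -1 -0.015 0 0 0; -1 -0.015 0 0 0"
}}

```text
time: 6.53
position: [0.6137, -0.0547, 0.1843]
tool_rot: [-0.106, 0.994, -0.0, -0.004]
ft_force: [-9.9, -5.4, 7.0]
grip_width: 0.0227
grip_force: 11.0
```

>>> {"api": "move_arm", "payload": {
  "motion": "-1 -0.01 0 0 0; -1 -0.015 0 0 0; -1 -0.015 0 0 0; -1 -0.015 0 0 0"
}}

```text
time: 6.87
position: [0.6141, -0.0546, 0.1842]
tool_rot: [-0.106, 0.994, -0.0, -0.007]
ft_force: [-13.7, -7.2, 9.0]
grip_width: 0.0226
grip_force: 12.2
```

The stop is reached: the force is rising and the knob is 91 mm behind the pan centre. I relax, open and lift.

>>> {"api": "move_arm", "payload": {
  "motion": "-1 0.01 0 0 0; -1 0.03 0 0 0; -1 0.03 0 0 0; 0 0.03 0 0 0; 1 0.03 0 0 0; 1 0.03 0 0 0; 1 0.03 0 0 0; 1 0.03 0 0 0; 1 0.03 0 0 0; 1 0.03 0 0 0; 1 0.03 0 0 0; 1 0.03 0 0 0"
}}

```text
time: 7.87
position: [0.6145, -0.0546, 0.1846]
tool_rot: [-0.105, 0.994, 0.0, 0.0]
ft_force: [0.1, -1.0, 0.1]
grip_width: 0.0742
grip_force: 0.0
```

>>> {"api": "move_arm", "payload": {
  "motion": "1 0 0 -0.05 0; 1 0 0 -0.15 0; 1 0 0 -0.3 0; 1 0 0 -0.4 0; 1 0 0 -0.4 0; 1 0 0 -0.4 0"
}}

```text
time: 8.37
position: [0.6154, -0.0549, 0.2667]
tool_rot: [-0.105, 0.994, -0.001, 0.002]
ft_force: [-0.5, -0.4, -0.7]
grip_width: 0.0866
grip_force: 0.0
```

```bash
python3 s.py 0.5 -0.352 0.26; python3 - <<'E'
from h import *
mt=robot.camera_model("top");I,D=robot.camera("top");np.save("top2.npy",D)
P=cloud(mt,D);Z=P[...,2]
c=(Z>.086)&(Z<.103)&(np.hypot(P[...,0]-.5,P[...,1]+.351)<.045)
e=cv2.fitEllipse(cv2.convexHull(np.argwhere(c)[:,::-1].astype(np.float32)))[0];print(onz(mt,*e,.095))
w=P[(np.abs(P[...,0]-.62)<.12)&(np.abs(P[...,1]+.4)<.12)&(Z>.105)&(Z<.25)];print(cv2.minEnclosingCircle(w[:,:2].astype(np.float32)),w.min(0),w.max(0))
E
```

```text
8.3667 [ 0.6154 -0.0549  0.2667] shift/0.2: [ 0.875 -1.332  0.033]
yaw y 102.09 turn -0.0001 q [-0.27  0.48  1.41 -0.    1.25 -2.05]
[ 0.49925926 -0.35212003  0.095     ]
((0.6770401000976562, -0.4231041371822357), 0.04897099733352661) [ 0.62851992 -0.45021588  0.105099  ] [ 0.72340665 -0.38565142  0.19459286]
```

>>> {"api": "move_arm", "payload": {
  "motion": "1 0.12 -0.16 0 0; 1 0.24 -0.34 0 0; 1 0.36 -0.52 0 0; 1 0.48 -0.7 0 0; 1 0.6 -0.85 0 0; 1 0.7 -1 0 0; 1 0.8 -1 0 0; 1 0.875 -1 0 0; 1 0.875 -1 0 0"
}}

```text
time: 9.17
position: [0.4815, -0.287, 0.2626]
tool_rot: [-0.103, 0.995, 0.002, -0.002]
ft_force: [0.3, 0.6, 0.1]
grip_width: 0.0868
grip_force: 0.0
```

>>> {"api": "move_arm", "payload": {
  "motion": "1 0 -0.15 0 0; 1 0 -0.3 0.1 0; 1 0 -0.33 0.2 0; 1 0 -0.33 0.3 0; 1 0 -0.33 0.3 0; 1 0 -0.33 0.3 0; 1 0 -0.33 0.3 0"
}}

```text
time: 9.75
position: [0.4996, -0.3509, 0.2048]
tool_rot: [-0.106, 0.994, 0.0, 0.0]
ft_force: [-0.4, 0.1, 1.1]
grip_width: 0.0868
grip_force: 0.0
```

```bash
python3 s.py 0.4995 -0.352 0.065
```

```text
9.75 [ 0.4996 -0.3509  0.2048] shift/0.2: [ 0.002 -0.005  0.699]
yaw y 102.13 turn 0.0002 q [-0.8   0.54  1.5   0.    1.11 -2.58]
```

>>> {"api": "move_arm", "payload": {
  "motion": "1 0.002 -0.005 0.12 0; 1 0.002 -0.005 0.25 0; 1 0.002 -0.005 0.38 0; 1 0.002 -0.005 0.5 0; 1 0.002 -0.005 0.58 0; 1 0.002 -0.005 0.64 0; 1 0.002 -0.005 0.675 0; 1 0.002 -0.005 0.675 0; 1 0.002 -0.005 0.675 0; 1 0.002 -0.005 0.675 0"
}}

```text
time: 10.58
position: [0.4997, -0.3531, 0.071]
tool_rot: [-0.105, 0.994, -0.001, 0.001]
ft_force: [0.1, 0.0, 0.3]
grip_width: 0.0871
grip_force: 0.0
```

>>> {"api": "move_arm", "payload": {
  "motion": "0.5 0 0 0 0; 0.2 0 0 0 0; -0.2 0 0 0 0; -0.5 0 0 0 0; -1 0 0 0 0; -1 0 0 0 0; -1 0 0 0 0; -1 0 0 0 0; -1 0 0 0 0; -1 0 0 0 0",
  "newtons": 8
}}

```text
time: 11.42
position: [0.4991, -0.3527, 0.0699]
tool_rot: [-0.105, 0.994, -0.0, 0.0]
ft_force: [0.4, -1.6, 3.8]
grip_width: 0.0649
grip_force: 7.9
```

>>> {"api": "move_arm", "payload": {
  "motion": "-1 0 0 -0.03 0; -1 0 0 -0.1 0; -1 0 0 -0.22 0; -1 0 0 -0.36 0; -1 0 0 -0.5 0; -1 0 0 -0.64 0; -1 0 0 -0.78 0; -1 0 0 -0.9 0; -1 0 0 -0.97 0; -1 0 0 -1 0; -1 0 0 -1 0; -1 0 0 -1 0"
}}

```text
time: 12.42
position: [0.4983, -0.3518, 0.2687]
tool_rot: [-0.105, 0.994, 0.001, -0.001]
ft_force: [0.4, 0.1, -1.4]
grip_width: 0.0647
grip_force: 8.0
```

```bash
python3 s.py 0.5253 -0.0734 0.27; python3 - <<'E'
from h import *
for n,c in(("top",(320,95)),("scene",(180,60))):
    I,D=robot.camera(n);x,y=c;np.save(n+"3.npy",D)
    cv2.imwrite(f"pics/{n}3.png",cv2.resize(I[y:y+150,x:x+200],None,fx=4,fy=4,interpolation=cv2.INTER_CUBIC)[...,::-1])
E
```

```text
12.4167 [ 0.4983 -0.3518  0.2687] shift/0.2: [-0.423  1.333 -0.005]
yaw y 102.09 turn -0.0001 q [-0.8   0.47  1.43  0.    1.25 -2.58]
```

View pics/scene3.png

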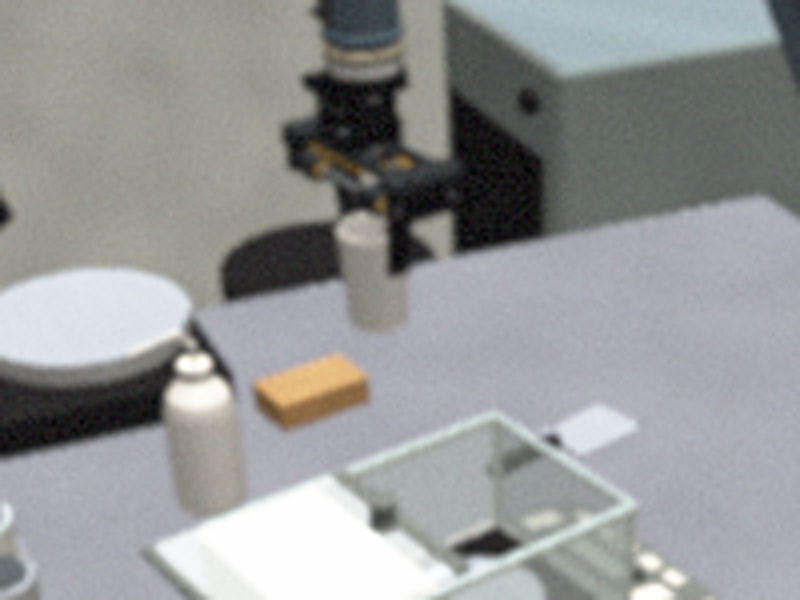

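The cup is held upright at (375,270) in the crop, and the door is fully open. I carry it over the pan.

>>> {"api": "move_arm", "payload": {
  "motion": "-1 -0.02 0.04 -0.02 0; -1 -0.05 0.12 -0.04 0; -1 -0.09 0.22 -0.05 0; -1 -0.13 0.32 -0.05 0; -1 -0.17 0.42 -0.05 0; -1 -0.21 0.52 -0.05 0; -1 -0.25 0.62 -0.05 0; -1 -0.29 0.72 -0.05 0; -1 -0.33 0.82 -0.05 0; -1 -0.37 0.9 -0.05 0; -1 -0.4 0.96 -0.05 0; -1 -0.42 1 -0.05 0"
}}

```text
time: 13.52
position: [0.5391, -0.1366, 0.2796]
tool_rot: [-0.106, 0.994, 0.0, -0.0]
ft_force: [0.4, -0.5, -1.2]
grip_width: 0.0649
grip_force: 8.0
```

>>> {"api": "move_arm", "payload": {
  "motion": "-1 0 0.06 0 0; -1 0 0.12 0 0; -1 0 0.18 0 0; -1 0 0.24 0 0; -1 0 0.29 0 0; -1 0 0.32 0 0; -1 0 0.333 0 0; -1 0 0.333 0 0; -1 0 0.333 0 0; -1 0 0.333 0 0"
}}

```text
time: 14.35
position: [0.5255, -0.0747, 0.2796]
tool_rot: [-0.105, 0.994, -0.0, 0.0]
ft_force: [0.3, 0.5, -0.1]
grip_width: 0.0645
grip_force: 8.0
```

```bash
python3 s.py 0.5253 -0.0734 0.27; python3 - <<'E'
from h import *
m=robot.camera_model("scene");I,D=robot.camera("scene");P=cloud(m,D)
p=robot.get_obs()["position"]
for a,b in((.20,.22),(.22,.24),(.24,.26)):
    q=P[(P[...,2]>a)&(P[...,2]<b)&(np.hypot(P[...,0]-p[0],P[...,1]-p[1])<.05)&(I.min(2)>110)][:,:2]
    # circle through visible arc with known radius
    from scipy.optimize import least_squares
    r=(54+13*((a+b)/2-.2)/.095)/2000
    f=least_squares(lambda c:np.hypot(*(q-c).T)-r,p[:2],loss="soft_l1",f_scale=.002);print(a,len(q),f.x-p[:2])
E
```

```text
14.35 [ 0.5255 -0.0747  0.2796] shift/0.2: [-0.     0.006  0.048]
yaw y 102.05 turn -0.0003 q [-0.35  0.34  1.61 -0.    1.19 -2.13]
0.2 39 [0.00218791 0.00076633]
0.22 82 [0.00159229 0.00130586]
0.24 96 [0.0013486  0.00185783]
```

>>> {"api": "move_arm", "payload": {
  "motion": "-1 0 0.004 0.04 0; -1 0 0.004 0.11 0; -1 0 0.004 0.19 0; -1 0 0.004 0.27 0; -1 0 0.004 0.35 0; -1 0 0.004 0.43 0; -1 0 0.004 0.51 0; -1 0 0.004 0.58 0; -1 0 0.004 0.63 0; -1 0 0.004 0.67 0; -1 0 0.004 0.69 0; -1 0 0.004 0.7 0"
}}

```text
time: 15.4
position: [0.525, -0.0735, 0.139]
tool_rot: [-0.105, 0.994, 0.0, -0.0]
ft_force: [-0.3, 0.4, -1.0]
grip_width: 0.0648
grip_force: 8.0
```

>>> {"api": "move_arm", "payload": {
  "motion": "-1 0 0 0.005 0; -1 0 0 0.01 0; -1 0 0 0.015 0; -1 0 0 0.02 0; -1 0 0 0.025 0; -1 0 0 0.03 0; -1 0 0 0.03 0; -1 0 0 0.03 0"
}}

```text
time: 16.07
position: [0.525, -0.0733, 0.1336]
tool_rot: [-0.105, 0.994, -0.0, 0.0]
ft_force: [-0.4, -0.6, 0.1]
grip_width: 0.0646
grip_force: 8.0
```

>>> {"api": "move_arm", "payload": {
  "motion": "-1 0 0 0.004 0; -1 0 0 0.008 0; -1 0 0 0.012 0; -1 0 0 0.012 0; -1 0 0 0.012 0"
}}

```text
time: 16.48
position: [0.525, -0.0734, 0.1311]
tool_rot: [-0.105, 0.994, 0.0, -0.0]
ft_force: [1.2, -0.3, -0.0]
grip_width: 0.0646
grip_force: 8.0
```

>>> {"api": "move_arm", "payload": {
  "motion": "-1 0 0 0.003 0; -1 0 0 0.006 0; -1 0 0 0.006 0; -1 0 0 0.006 0"
}}

```text
time: 16.82
position: [0.525, -0.0734, 0.1299]
tool_rot: [-0.105, 0.994, 0.0, -0.0]
ft_force: [0.1, -0.2, -0.5]
grip_width: 0.0648
grip_force: 8.0
```

>>> {"api": "move_arm", "payload": {
  "motion": "-1 0 0 0.003 0; -1 0 0 0.006 0; -1 0 0 0.006 0; -1 0 0 0.006 0"
}}

```text
time: 17.15
position: [0.5254, -0.0737, 0.1296]
tool_rot: [-0.105, 0.994, -0.0, 0.0]
ft_force: [-1.0, -1.4, 4.7]
grip_width: 0.0647
grip_force: 8.1
```

>>> {"api": "move_arm", "payload": {
  "motion": "-1 0 0 0.003 0; -1 0 0 0.006 0; -1 0 0 0.006 0; -1 0 0 0.006 0"
}}

```text
time: 17.48
position: [0.5255, -0.0739, 0.1291]
tool_rot: [-0.106, 0.994, -0.001, 0.001]
ft_force: [-3.2, -1.5, 9.4]
grip_width: 0.0651
grip_force: 8.3
```

It has touched down. I ease off the load, release gently and check.

>>> {"api": "move_arm", "payload": {
  "motion": "-1 0 0 -0.007 0; -1 0 0 -0.007 0; 0.55 0 0 -0.007 0; 0.6 0 0 -0.007 0; 0.7 0 0 -0.007 0; 0.8 0 0 -0.007 0; 0.9 0 0 -0.007 0; 1 0 0 -0.007 0; 1 0 0 -0.007 0; 1 0 0 -0.007 0; 1 0 0 -0.007 0; 1 0 0 -0.007 0"
}}

```text
time: 18.48
position: [0.525, -0.0734, 0.129]
tool_rot: [-0.105, 0.994, 0.0, -0.0]
ft_force: [-0.0, -0.1, 0.1]
grip_width: 0.087
grip_force: 0.0
```

>>> {"api": "move_arm", "payload": {
  "motion": "1 0 0 -0.02 0; 1 0 0 -0.06 0; 1 0 0 -0.12 0; 1 0 0 -0.2 0; 1 0 0 -0.3 0; 1 0 0 -0.4 0; 1 0 0 -0.5 0; 1 0 0 -0.6 0; 1 0 0 -0.7 0; 1 0 0 -0.7 0; 1 0 0 -0.7 0"
}}

```text
time: 19.4
position: [0.5256, -0.0735, 0.2705]
tool_rot: [-0.105, 0.994, -0.001, 0.002]
ft_force: [0.9, -0.2, -0.1]
grip_width: 0.0869
grip_force: 0.0
```

```bash
python3 s.py 0.6142 -0.0548 0.26; python3 - <<'E'
from h import *
I,D=robot.camera("scene");np.save("scene4.npy",D)
cv2.imwrite(f"pics/scene4.png",cv2.resize(I[115:265,200:400],None,fx=4,fy=4,interpolation=cv2.INTER_CUBIC)[...,::-1])
P=cloud(robot.camera_model("scene"),D);Z=P[...,2]
c=(Z>.147)&(Z<.16)&(np.hypot(P[...,0]-.5255,P[...,1]+.0735)<.045)
q=P[c];print(len(q));print(cv2.minEnclosingCircle(q[:,:2].astype(np.float32)) if len(q) else 0)
E
```

```text
19.4 [ 0.5256 -0.0735  0.2705] shift/0.2: [-0.452 -0.001  0.054]
yaw y 102.09 turn -0.0001 q [-0.35  0.35  1.62  0.    1.16 -2.13]
93
((0.5249543786048889, -0.06701463460922241), 0.03639046102762222)
```

View pics/scene4.png

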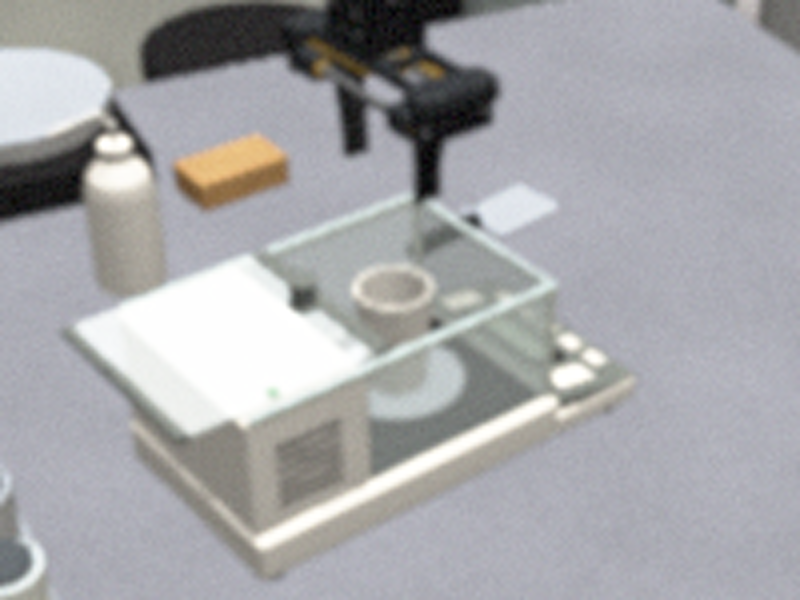

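The cup stands upright on the pan, rim at (393,288) and pan at (415,380) in the crop. I go back to the knob, now at (303,288).

>>> {"api": "move_arm", "payload": {
  "motion": "1 -0.12 0 0 0; 1 -0.25 0 0 0; 1 -0.38 0 0 0; 1 -0.452 0 0 0; 1 -0.452 0 0.1 0; 1 -0.452 0 0.22 0; 1 -0.452 0 0.32 0; 1 -0.452 0 0.4 0; 1 -0.452 0 0.43 0; 1 -0.452 0 0.43 0; 1 -0.452 0 0.43 0"
}}

```text
time: 20.37
position: [0.6115, -0.0538, 0.1832]
tool_rot: [-0.105, 0.994, 0.001, -0.002]
ft_force: [-4.7, 0.7, 10.3]
grip_width: 0.087
grip_force: 5.2
```

>>> {"api": "move_arm", "payload": {
  "motion": "0.4 0 0 0 0; 0 0 0 0 0; -1 0 0 0 0; -1 0 0 0 0; -1 0 0 0 0; -1 0 0 0 0; -1 0 0 0 0; -1 0 0 0 0; -1 0 0 0 0; -1 0 0 0 0; -1 0 0 0 0; -1 0 0 0 0",
  "newtons": 10
}}

```text
time: 21.37
position: [0.6138, -0.0548, 0.1832]
tool_rot: [-0.105, 0.994, -0.0, 0.0]
ft_force: [-0.2, -1.3, 6.5]
grip_width: 0.0234
grip_force: 10.7
```

```bash
python3 s.py 0.4526 -0.0889 0.1845
```

```text
21.3667 [ 0.6138 -0.0548  0.1832] shift/0.2: [ 0.824  0.002 -0.007]
yaw y 102.08 turn -0.0001 q [-0.27  0.57  1.5  -0.    1.07 -2.05]
```

>>> {"api": "move_arm", "payload": {
  "motion": "-1 0 0 -0.008 0; -1 0.02 0 -0.008 0; -1 0.07 0 -0.008 0; -1 0.13 0 -0.008 0; -1 0.19 0 -0.008 0; -1 0.25 0 -0.008 0; -1 0.31 0 -0.008 0; -1 0.37 0 -0.008 0; -1 0.43 0 -0.008 0; -1 0.49 0 -0.008 0; -1 0.54 0 -0.008 0; -1 0.57 0 -0.008 0"
}}

```text
time: 22.37
position: [0.5, -0.0792, 0.1836]
tool_rot: [-0.105, 0.994, -0.0, -0.001]
ft_force: [3.1, -4.6, -7.2]
grip_width: 0.023
grip_force: 9.2
```

>>> {"api": "move_arm", "payload": {
  "motion": "-1 0.03 0 0 0; -1 0.06 0 0 0; -1 0.09 0 0 0; -1 0.12 0 0 0; -1 0.15 0 0 0; -1 0.17 0 0 0; -1 0.19 0 0 0; -1 0.2 0 0 0; -1 0.21 0 0 0; -1 0.22 0 0 0; -1 0.22 0 0 0; -1 0.22 0 0 0"
}}

```text
time: 23.37
position: [0.4578, -0.0882, 0.1837]
tool_rot: [-0.105, 0.994, -0.0, -0.001]
ft_force: [2.2, -4.6, -8.0]
grip_width: 0.023
grip_force: 9.2
```

```bash
python3 s.py 0.4526 -0.0889 0.1845
```

```text
23.3667 [ 0.4578 -0.0882  0.1837] shift/0.2: [ 0.026  0.002 -0.004]
yaw y 102.11 turn 0.0 q [-0.43  0.39  1.87 -0.    0.88 -2.21]
```

>>> {"api": "move_arm", "payload": {
  "motion": "-1 0.005 0 0.003 0; -1 0.01 0 0.003 0; -1 0.015 0 0.003 0; -1 0.02 0 0.003 0; -1 0.025 0 0.003 0; -1 0.028 0 0.003 0; -1 0.028 0 0.003 0; -1 0.028 0 0.003 0"
}}

```text
time: 24.03
position: [0.4532, -0.0892, 0.1837]
tool_rot: [-0.105, 0.994, -0.001, -0.0]
ft_force: [2.1, -3.7, -6.9]
grip_width: 0.023
grip_force: 9.3
```

>>> {"api": "move_arm", "payload": {
  "motion": "-1 0.005 0 0 0; -1 0.01 0 0 0; -1 0.015 0 0 0; -1 0.015 0 0 0; -1 0.015 0 0 0"
}}

```text
time: 24.45
position: [0.4521, -0.0895, 0.1842]
tool_rot: [-0.105, 0.994, -0.0, 0.002]
ft_force: [6.6, -2.7, -6.0]
grip_width: 0.0223
grip_force: 10.6
```

>>> {"api": "move_arm", "payload": {
  "motion": "-1 0.005 0 0 0; -1 0.01 0 0 0; -1 0.015 0 0 0; -1 0.015 0 0 0; -1 0.015 0 0 0"
}}

```text
time: 24.87
position: [0.4515, -0.0898, 0.1846]
tool_rot: [-0.104, 0.995, -0.0, 0.005]
ft_force: [10.7, 2.9, -8.1]
grip_width: 0.0227
grip_force: 10.7
```

The door is at the shut stop: force building, with 166 mm of travel. I ease off partly, release and lift.

>>> {"api": "move_arm", "payload": {
  "motion": "-1 -0.006 0 0.004 0; -1 -0.012 0 0.004 0; -1 -0.012 0 0.004 0; 0 -0.012 0 0.004 0; 1 -0.012 0 0.004 0; 1 -0.012 0 0.004 0; 1 -0.012 0 0 0; 1 -0.012 0 0 0; 1 -0.012 0 0 0; 1 -0.012 0 0 0; 1 -0.012 0 0 0; 1 -0.012 0 0 0"
}}

```text
time: 25.87
position: [0.4496, -0.0895, 0.1836]
tool_rot: [-0.105, 0.994, 0.0, -0.0]
ft_force: [-0.0, 0.9, -0.8]
grip_width: 0.074
grip_force: 0.0
```

>>> {"api": "move_arm", "payload": {
  "motion": "1 0 0 -0.05 0; 1 0 0 -0.15 0; 1 0 0 -0.3 0; 1 0 0 -0.5 0; 1 0 0.1 -0.6 0; 1 0 0.3 -0.65 0; 1 0 0.5 -0.65 0; 1 0 0.7 -0.65 0; 1 0 0.85 -0.65 0; 1 0 1 -0.65 0; 1 0 1 -0.65 0; 1 0 1 -0.65 0"
}}

```text
time: 26.87
position: [0.4075, 0.107, 0.3138]
tool_rot: [-0.107, 0.994, -0.0, -0.0]
ft_force: [0.0, -0.1, 0.5]
grip_width: 0.0869
grip_force: 0.0
```

>>> {"api": "move_arm", "payload": {
  "motion": "1 0 0.15 0 0; 1 0 0.35 0 0; 1 0 0.55 0 0; 1 0 0.7 0 0; 1 0 0.7 0 0; 1 0 0.7 0 0"
}}

```text
time: 27.37
position: [0.3792, 0.2428, 0.3137]
tool_rot: [-0.106, 0.994, -0.001, -0.0]
ft_force: [0.1, -0.6, 0.0]
grip_width: 0.0867
grip_force: 0.0
```

```bash
python3 - <<'E'
from h import *
o=robot.get_obs();print(o["time"],o["position"])
for n,(x,y) in(("top",(300,105)),("scene",(200,125))):
    I,D=robot.camera(n);np.save(n+"5i.npy",I)
    cv2.imwrite(f"pics/{n}5.png",cv2.resize(I[y:y+140,x:x+190],None,fx=4,fy=4,interpolation=cv2.INTER_CUBIC)[...,::-1])
    m=robot.camera_model(n);P=cloud(m,D);Z=P[...,2]
    k=(np.hypot(P[...,0]-.45,P[...,1]+.09)<.05)&(Z>.19)&(Z<.21);q=P[k]
    print(n,len(q),q.mean(0) if len(q) else 0)
    if n=="top" and len(q)>5:
        e=cv2.fitEllipse(cv2.convexHull(np.argwhere(k)[:,::-1].astype(np.float32)))[0];print(onz(m,*e,.2))
    d=(np.hypot(P[...,0]-.58,P[...,1]+.065)<.2)&(Z>.15)&(Z<.182);print(cv2.minAreaRect(P[d][:,:2].astype(np.float32)))
E
cd pics; python3 -c "
import cv2,numpy as np
a,b=[cv2.resize(cv2.imread(f),(640,472))[:, :] for f in('top5.png','scene5.png')]
cv2.imwrite('both5.png',cv2.resize(np.vstack([a,b]),(407,600)))"
```

```text
27.3667 [0.37922758 0.24284904 0.31366075]
top 47 [ 0.45187687 -0.08897799  0.19970519]
[ 0.45190126 -0.08900688  0.2       ]
((0.5792310237884521, -0.062369346618652344), (0.30846932530403137, 0.2001911699771881), 12.104143142700195)
scene 26 [ 0.45463368 -0.08274026  0.19648664]
((0.5795729756355286, -0.05981507897377014), (0.3123149275779724, 0.21102598309516907), 12.453630447387695)
```

View pics/top5.png

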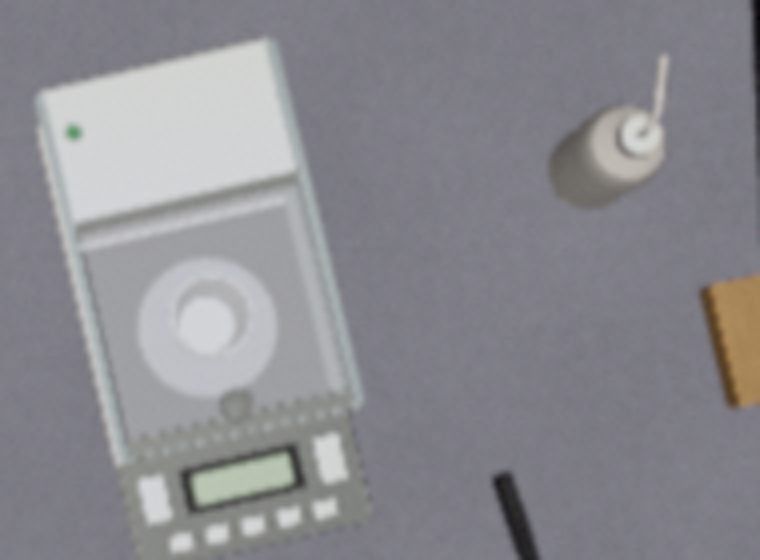

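View pics/scene5.png

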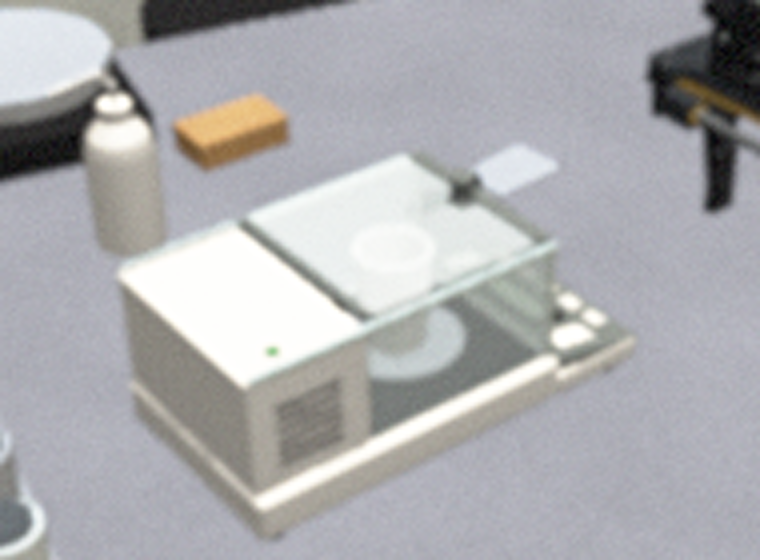

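The cup stands in the middle of the pan at (207,325), and the knob is at (237,403). The knob measures 75 mm in front of the chamber's middle, where 74 mm is fully shut.

```bash
python3 -c "
from rig import robot
print(robot.hand_in())"
```

```text
the job is handed in; nothing more can be done
None
```

The cup stands upright in the middle of the weighing pan and the top door is fully shut; I handed the job in at about 27 s of the 72 s allowed, and only the cup and the door were moved.

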